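# Wedge the rocking trainer case

## Robot

A 6-joint arm with a two-finger parallel gripper is mounted at the origin on the work surface. World frame = base frame: x ahead of the robot, y to its left, z up, the work surface at z = 0. Lengths are in mm, angles in degrees, forces in N, time in s.
With the tool pointing down it reaches from about 350 to 925 mm from the base axis. Payload 6.4 kg.
Tool frame: the origin (TCP) lies on the mounting face of the last link; the fingertips stand 199 mm ahead of it and the grasp point (between the pads) lies 180 mm ahead of it; z points along the fingers, y is the direction in which the jaws open and shut (so a half turn about z gives the same grasp; the last joint's range is limited). The gripper opens to 94 mm and grips with 3 to 60 N. Pads are 16 mm wide; open, the fingers measure 119 mm over their backs; the gripper's body (75 mm by 177 mm) begins 78 mm behind the grasp point.
Start: joints at [-9.975, 14.043, 89.255, -0, 76.702, -9.975], TCP at [650.012, 0.004, 404.655] pointing down, gripper open.
Joint ranges: [-179.41, 179.41], [-58.25, 129.5], [7.25, 145.43], [-54.29, 234.29], [11.92, 165.04], [-157.13, 157.13]. Speed limits (degrees/s): [147.25, 147.25, 180, 180, 180, 180].

## Interface

Orientations are given as a 3x3 rotation matrix whose columns are the frame's x, y, z axes.
In Python, from station import sensors, capture, calibration, finish_job, finder gives the robot as it stands. The module is installed in compiled form; this text tells all that it offers.
- The arm moves only by the tool servo_tool, never from a script. Its arguments are lists of equal length, an entry for each row: "angular": the turn, a rotation vector about the tool's x, y, z in rad, a list of three; "translation": the shift along the tool's x, y, z in m, a list of three; "jaw": the closure, from 0 (fully open) to 1 (shut). In form: {"angular": [[wx, wy, wz], ...], "translation": [[x, y, z], ...], "jaw": [jaw, ...]}. A call has 1 to 10 rows; each row shifts and turns the commanded pose from where the row before left it, along the tool's axes as they then stand; what a row does not reach is not made up. A row lasts 1/10 s, in which the tool goes at most 50 mm and 8.59 degrees, less where a joint would pass 70% of its speed; a pose out of reach is approached as far as the arm can. A call is refused whole if a number of a shift passes 0.05 or a number of a turn 0.15, either way. A call with a gripper value outside its range is refused whole. The fingers move at their own pace and stop on an object; the grip force is fixed at half the most. Time passes only in rows, so rows that do not move let the fingers close. It gives the time, the measured TCP pose, the force and the opening at its end, in the units of the state.
- sensors.observe(): the state, without advancing time (a new reading comes with each control period).
- capture(name): name is "scene" or "side" or "wrist"; returns (picture, depth): 400x640x3 uint8, red, green, blue; 400x640 float32, mm along the optical axis (not along the pixel's ray), 0 where there is no reading.
- calibration(name): a dict with "mtx" (3x3 intrinsics, pixels), "D" ([k1, k2, p1, p2, k3] as OpenCV has them; the pictures are not rectified), "rvec" (rotation vector, rad) and "tvec" (3), from world to camera coordinates, as OpenCV has them. Camera axes: x right, y down, z forward; pixel columns grow to the right and rows downward; lengths in mm; the calibration is good to about 2 mm. A picture is of the moment at which its call begins: read the wrist's pose just before it. calibration takes no time and is no camera call; for the wrist camera it gives the pose at the moment of the call.
- finish_job(): hands the job in, once; it reports no verdict.
Trained networks look in the newest picture that a camera, given by its name, has taken for a name from the list of things; names that differ only in an ending like _2 or _b are one class to them, and where a whole thing is asked for, a point or a joint stands for the part that bears it (a point fixed in the world has none). Each returns a list of dicts, best first, with "conf" (0 to 1); they miss things now and then, are a little off and sometimes report something else, mostly with a low value. They report only what shows in the picture. A call takes as long as a camera call. They do not tell look-alikes from the thing itself.
- finder.find_in(thing, camera): "point" ([column, row] in pixels, amid what is visible of it).
- finder.cut_out(thing, camera): "mask" (400x640 bool, what is visible of it) and "point" ([column, row] in pixels, amid what is visible of it).
The state is a dict: "time": time; "q": joint angles; "qd": joint speeds; "joint_torque": joint torques, N m; "eef_pos": TCP position; "orientation": TCP orientation; "ft_force": force on the tool from outside, world axes, zero at the start; "torque": the same for the moment, N m; "gripper_width": opening from 0.0 (shut) to 1.0 (fully open).
Only numpy, scipy, OpenCV 4.12 (cv2) and the standard library are available. Lean on these libraries where they do the work, as an engineer would, in place of code of your own. Each camera call takes 0.05 s, during which the arm holds its last target. There are 200 camera calls.

## Task

The grey trainer case on the bench rocks because one foot, under its yellow corner pad, is too short. First press the yellow pad down so that you feel the case rock, then push the orange wedge along the bench under that short foot until the case stands level and no longer rocks; finish while still pressing the yellow pad down firmly with the fingertips to prove it. Only push and press: do not lift the wedge or the case, do not shove the case along the bench, and leave everything else where it stands.

Things in the scene. Friction and masses are not known exactly. Their poses are not given: they have to be found in the camera images.
- case: grey trainer case on four domed feet. Body 200 (x) x 260 (y) mm, 25 to 92 mm above the bench; blue block on its far left quarter, to 122 mm. 1.3 to 2 kg. Origin on the bench under its middle, z up; at yaw 0 x points away from the robot, y to the robot's left. Starts level on three feet; 2 to 3.5 N on the pad tips it 0.03 to 0.07 rad until the short foot meets the bench; it tips back when let go
- short_foot (a point): point on the bench under the short foot, at x -82, y -112 mm in the case's frame (near right corner, 18 mm in from both sides). The black foot, a ball end of radius 12 mm, hangs 4 to 9 mm above this point: how much is not known beforehand. The case is firm once the ramp fills this gap
- pad_top (a point): middle of the top of the yellow round pad on the case's near right corner, almost above the short foot; 44 mm across, 96 mm above the bench when level. Press here, straight down; 6 to 12 N is a firm press. Its sinking (up to 9 mm) shows the rocking
- wedge: orange wedge on the bench, 120 to 200 g, 60 mm wide (x), 130 mm long (y, pointing to the nose). Ramp 14 mm high at the heel block, 2 mm at the nose, 110 mm long. Origin under its middle. Starts at the case's right side, nose to the short foot within 0.2 rad and 15 mm sideways; goes in along the case's y. Slides at about 1 N; 2 N more means the ramp bears on the foot; much more jacks up or shifts the case
- nose (a point): middle of the wedge's nose edge, on the bench, 65 mm ahead of its origin
- heel (a point): middle of the flat back face of the wedge's heel block (60 mm wide, 20 mm long, 32 mm high), 65 mm behind the wedge's origin, 16 mm above the bench; push here along the wedge's y
- part_a: white plastic cylinder, 30 mm across, 40 mm high, standing loose on top of the case, on its far right quarter (base 92.5 mm above the bench); origin in the middle of its underside; leave it standing
- part_b: same white cylinder, standing on the bench to the right of the case; leave alone
- part_c: same white cylinder, standing on the bench in front of the case; leave alone
- motor: small grey electric motor lying on its base plate, about 145 x 76 x 105 mm, origin under the base plate; leave alone
- pendant: black hand-held robot pendant lying on the bench, about 275 x 100 x 47 mm, origin under the middle of its screen part; leave alone
- stop_box: grey 70 mm push-button box, 82 mm high with a red mushroom on top, origin under its middle; leave alone
- driver: screwdriver lying on the bench; leave alone
There are look-alikes about, which are no part of the job. Several things look just like the wedge: the one meant starts farthest to the robot's left.

How it is judged:
By the outcome, as a careful person would: the job done as asked, in the order asked, and still so for the second after the job is handed in, while the arm keeps its last pose, push and grip.
It also fails if it takes over 48 s, if anything falls off the work surface, if the arm or the gripper's body presses on something with over 40 N, if the wrist force passes 120 N, or if a joint passes its speed limit or range.

## Working session

There is one attempt and no reset: what is moved stays moved. The work goes in short steps, Python scripts to look and compute and a tool call to move; the robot and the scene stay as the last step left them, time stands still between calls to the robot, and variables do not carry over. Pictures are saved under pics/ and viewed, about 8 in all and at most 12, crops included, and the job is handed in when it is done.

Besides the shell and the picture viewer there is one more tool, called after ">>>" in YAML: its name, and indented under it one key for each argument. servo_tool: Moves the arm, as the interface text tells. Its arguments: {"type":"object","properties":{"angular":{"type":"array","items":{"type":"array","items":{"type":"number"}}},"translation":{"type":"array","items":{"type":"array","items":{"type":"number"}}},"jaw":{"type":"array","items":{"type":"number"}}},"required":["angular","translation","jaw"]}

```bash
mkdir -p pics
cat > h.py <<'E'
import numpy as np, cv2
from station import sensors, capture, calibration, finish_job, finder
def world(cam, uv, depth, cal=None):
    c=cal or calibration(cam); uv=np.array(uv,float).reshape(-1,2)
    n=cv2.undistortPoints(uv.reshape(-1,1,2),c["mtx"],np.array(c["D"])).reshape(-1,2)
    d=np.array([depth[int(v),int(u)] for u,v in uv])
    P=np.c_[n,np.ones(len(n))]*d[:,None]
    R=cv2.Rodrigues(np.array(c["rvec"],float))[0]
    return (P-np.array(c["tvec"]).ravel())@R
def onplane(cam,uv,z,cal=None):
    c=cal or calibration(cam); n=cv2.undistortPoints(np.array(uv,float).reshape(-1,1,2),c["mtx"],np.array(c["D"])).reshape(-1,2)
    R=cv2.Rodrigues(np.array(c["rvec"],float))[0]; t=np.array(c["tvec"]).ravel()
    o=-R.T@t; d=np.c_[n,np.ones(len(n))]@R
    return o+d*((z-o[2])/d[:,2])[:,None]
def save(n,img): cv2.imwrite(f"pics/{n}.png",cv2.cvtColor(img,cv2.COLOR_RGB2BGR))
E
python3 - <<'E'
from h import *
for c in ("scene","side"):
    p,d=capture(c); save(c,p); np.save(c+"_d.npy",d)
    for t in ("case","wedge","pad_top"):
        for r in finder.cut_out(t,c):
            print(c,t,round(r["conf"],2),np.round(r["point"]),np.round(world(c,r["point"],d)),r["mask"].sum())
s=sensors.observe();print(s)
E
```

```text
scene case 0.78 [377. 235.] [[693. 160.  93.]] 7087
scene wedge 0.9 [250. 239.] [[ 681. -177.    7.]] 864
scene wedge 0.64 [290. 177.] [[ 351. -162.    8.]] 466
scene wedge 0.56 [300. 211.] [[529. -77.  10.]] 668
scene wedge 0.47 [379. 234.] [[685. 163.  91.]] 7060
side case 0.72 [331. 178.] [[619.  85.  91.]] 3095
side wedge 0.76 [249. 262.] [[ 324. -166.   11.]] 808
side wedge 0.71 [362. 256.] [[ 675. -190.   11.]] 675
side wedge 0.67 [311. 234.] [[528. -80.  11.]] 624
{'time': 0.4, 'q': array([-9.97626479e+00,  1.40502382e+01,  8.92624437e+01, -1.04720996e-05,
        7.67034151e+01, -9.97637089e+00]), 'qd': array([ 0.1196308 , -0.01685908, -0.0991384 ,  0.06917041, -0.01778515,
        0.0155505 ]), 'joint_torque': array([-2.12975156e-04, -4.15267754e+01, -3.14368844e+01,  6.84011006e-02,
        3.02068982e-02, -3.72780812e-05]), 'eef_pos': array([ 6.49992131e+02, -4.85359307e-03,  4.04510066e+02]), 'orientation': array([[-1.88727676e-06,  9.99999962e-01, -2.76727741e-04],
       [ 9.99999999e-01,  1.90069695e-06,  4.84957712e-05],
       [ 4.84962953e-05, -2.76727649e-04, -9.99999961e-01]]), 'ft_force': array([-0.61141122, -0.29392919, -0.18621785]), 'torque': array([-0.05148033, -0.00453042, -0.036903  ]), 'gripper_width': 0.997925105205072}
```

Run:
```python
import cv2,numpy as np
a=cv2.imread("pics/scene.png");b=cv2.imread("pics/side.png")
cv2.imwrite("pics/scene2.png",cv2.resize(a[130:330,200:520],None,fx=2.5,fy=2.5,interpolation=cv2.INTER_CUBIC))
```

```text
(no output)
```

View pics/scene2.png

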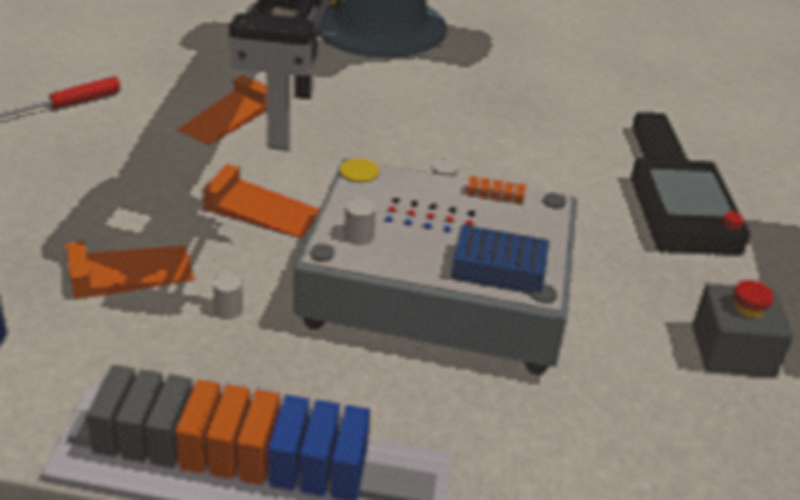

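View pics/side.png

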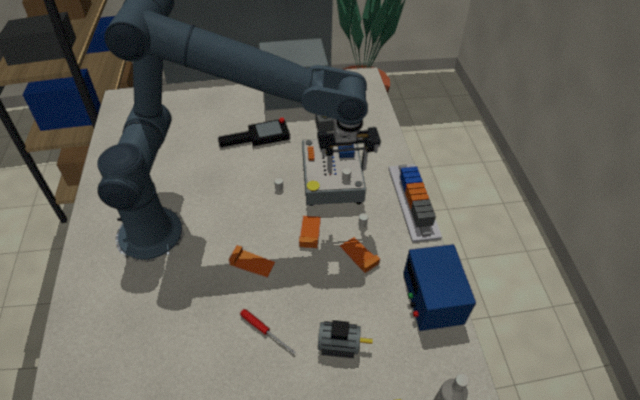

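The scene crop shows three orange wedges. In full-frame scene pixels they are (300,211), at world y -77; (250,239), at y -177; and (290,177), at y -162. The one at (300,211) is farthest to the robot's left, and its nose points at the yellow corner, so that is the one meant. I'll confirm it in the wrist camera.

Run:
```python
from h import *
c=calibration("wrist"); p,d=capture("wrist"); save("w0",p); np.save("w0_d.npy",d)
R=cv2.Rodrigues(np.array(c["rvec"],float))[0]; print("cam pos",-R.T@np.array(c["tvec"]).ravel(),R.round(2),c["mtx"])
for t in ("wedge","pad_top","case"):
    for r in finder.cut_out(t,"wrist"):
        print(t,round(r["conf"],2),np.round(r["point"]),np.round(world("wrist",r["point"],d,c)))
```

```text
cam pos [649.26091836  70.90418194 384.14357676] [[ 1.    0.   -0.  ]
 [ 0.   -0.97  0.24]
 [-0.   -0.24 -0.97]] [[329.8679734    0.         316.44265896]
 [  0.         329.8679734  203.51447545]
 [  0.           0.           1.        ]]
wedge 0.95 [220. 213.] [[533. -36.   5.]]
wedge 0.81 [334. 301.] [[ 671. -153.    6.]]
pad_top 0.96 [206. 137.] [[553.  58.  96.]]
case 0.61 [292.  84.] [[629. 102.  92.]]
```

View pics/w0.png

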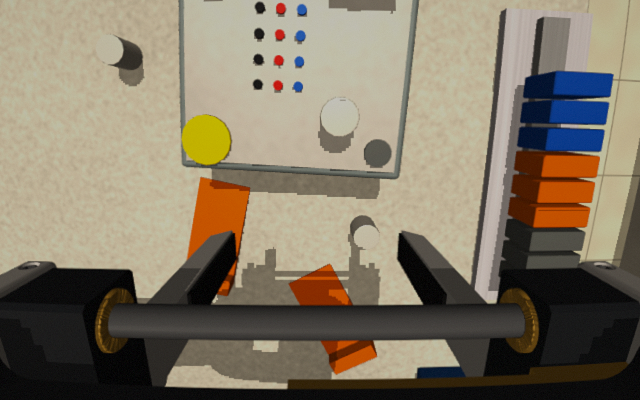

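The wrist view shows the yellow pad at (206,139) and the meant wedge below it, with its nose at about (225,183). The second wedge is off at (334,315). Next I'll get the geometry.

Run:
```python
from h import *
c=calibration("wrist"); p=cv2.cvtColor(cv2.imread("pics/w0.png"),cv2.COLOR_BGR2RGB); d=np.load("w0_d.npy")
h=cv2.cvtColor(p,cv2.COLOR_RGB2HSV)
y=cv2.inRange(h,(24,150,80),(35,255,255)); n,l,st,ce=cv2.connectedComponentsWithStats(y); i=1+st[1:,4].argmax()
print("pad",onplane("wrist",ce[i],96,c).round(1),st[i])
# all pixels to world
vv,uu=np.mgrid[0:400,0:640]; uv=np.c_[uu.ravel(),vv.ravel()]
W=world("wrist",uv,d,c).reshape(400,640,3)
top=(abs(W[...,2]-92)<4)&(uu>170)&(uu<430)&(vv<190)
T=W[top][:,:2]
# right edge: min y per x-bin, near edge: min x per y-bin
def edge(T,a,b,lo,hi):
    pts=[]
    for x in np.arange(lo,hi,5):
        s=T[(T[:,a]>=x)&(T[:,a]<x+5)]
        if len(s)>3: pts.append((x+2.5,s[:,b].min()))
    pts=np.array(pts); k=np.polyfit(pts[:,0],pts[:,1],1)
    for _ in range(3):
        r=pts[:,1]-np.polyval(k,pts[:,0]); pts=pts[abs(r)<2.5*r.std()+.3]; k=np.polyfit(pts[:,0],pts[:,1],1)
    return k,len(pts),(pts[:,1]-np.polyval(k,pts[:,0])).std()
print("right edge y(x)",edge(T,0,1,555,720)); print("near edge x(y)",edge(T,1,0,45,190))
o=cv2.inRange(h,(5,150,60),(16,255,255)); n,l,st,ce=cv2.connectedComponentsWithStats(o)
for i in range(1,n):
    if st[i,4]>300: print(i,st[i],ce[i])
j=l[213,220]; m=l==j
cs,_=cv2.findContours(m.astype('uint8'),0,2); a=cv2.approxPolyDP(cs[0],3,True).reshape(-1,2)
for q in a: print(q,W[q[1],q[0]].round(), onplane("wrist",q,2,c).round(0))
P=W[m]; print("wedge z pct",np.percentile(P[:,2],[1,20,50,80,99]))
cv2.imwrite("pics/w0c.png",cv2.resize(cv2.imread("pics/w0.png")[110:310,150:420],None,fx=2.9,fy=2.9))
```

```text
pad [[553.1  56.2  96. ]] [ 182  114   49   51 1950]
right edge y(x) (array([-6.14751650e-02,  6.52621933e+01]), 33, np.float64(0.2969972949140006))
near edge x(y) (array([6.01639284e-02, 5.24687894e+02]), 25, np.float64(0.31087511694817876))
1 [ 508  151   92   77 5851] [552.59408648 188.4618014 ]
2 [ 187  177   63   83 3053] [217.95054045 211.97739928]
4 [ 289  264   63   42 1707] [319.99472759 288.81956649]
7 [ 321  340   56   34 1294] [348.05795981 352.90958269]
[201 177] [513.   8.   2.] [[513.   8.   2.]]
[187 259] [590.  11. 247.] [[486. -97.   2.]]
[210 235] [520. -62.   9.] [[518. -65.   2.]]
[228 230] [542. -57.   6.] [[541. -58.   2.]]
[235 234] [551. -61.   9.] [[549. -63.   2.]]
[237 257] [550. -92.   5.] [[550. -94.   2.]]
[249 187] [569.  -5.   2.] [[569.  -4.   2.]]
wedge z pct [  0.94707629   3.26329935   5.68964339   8.27564531 206.3449279 ]
```

View pics/w0c.png

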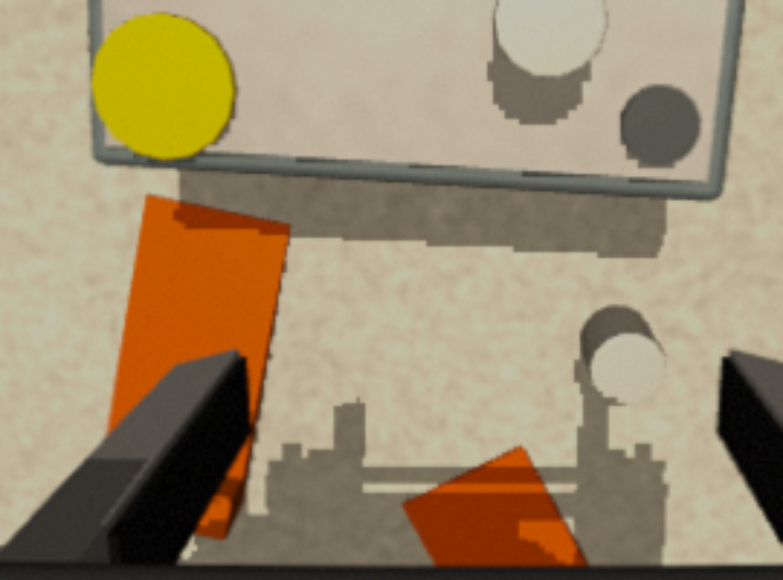

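Measured geometry, in mm:

| Item | World value |
|---|---|
| Case yaw | -0.061 rad |
| Pad middle | (553, 56) |
| Short foot | (546, 50) |
| Wedge nose | (541, 1.5) |
| Wedge heading | 0.22 rad toward +x |
| Wedge heel | (513, -125) |

First I'll close the fingers and go above the pad.

>>> servo_tool:
  angular:
    - [0,0,0]
    - [0,0,0]
    - [0,0,0]
    - [0,0,0]
    - [0,0,0]
    - [0,0,0]
    - [0,0,0]
    - [0,0,0]
  translation:
    - [0.014,-0.024,0.02]
    - [0.014,-0.024,0.02]
    - [0.014,-0.024,0.02]
    - [0.014,-0.025,0.02]
    - [0,0,0.01]
    - [0,0,0.008]
    - [0,0,0]
    - [0,0,0]
  jaw: [1,1,1,1,1,1,1,1]

```text
time: 1.4
eef_pos: [554.1, 55.5, 307.5]
orientation: [[0.001, 1.0, 0.002], [1.0, -0.001, -0.0], [-0.0, 0.002, -1.0]]
ft_force: [0.8, -0.4, 0.7]
gripper_width: 0.357
```

>>> servo_tool:
  angular:
    - [0,0,0]
    - [0,0,0]
    - [0,0,0]
    - [0,0,0]
    - [0,0,0]
    - [0,0,0]
    - [0,0,0]
    - [0,0,0]
  translation:
    - [0,0,0]
    - [0,0,0]
    - [0,0,0]
    - [0,0,0.003]
    - [0,0,0.003]
    - [0,0,0.003]
    - [0,0,0.002]
    - [0,0,0]
  jaw: [1,1,1,1,1,1,1,1]

```text
time: 2.2
eef_pos: [552.9, 56.0, 295.2]
orientation: [[0.0, 1.0, -0.001], [1.0, -0.0, 0.0], [0.0, -0.001, -1.0]]
ft_force: [0.8, -0.3, -0.1]
gripper_width: 0.005
```

Run:
```python
from h import *
s=sensors.observe();print(s["eef_pos"],s["ft_force"],s["gripper_width"])
```

```text
[552.89880744  56.00437247 295.19825256] [ 0.79066659 -0.25938855 -0.07798145] 0.005092575550083814
```

>>> servo_tool:
  angular:
    - [0,0,0]
    - [0,0,0]
    - [0,0,0]
  translation:
    - [0,0,0.001]
    - [0,0,0.001]
    - [0,0,0.001]
  jaw: [1,1,1]

```text
time: 2.5
eef_pos: [553.1, 55.9, 293.2]
orientation: [[-0.0, 1.0, 0.0], [1.0, 0.0, -0.0], [-0.0, 0.0, -1.0]]
ft_force: [-2.6, -1.3, 6.4]
gripper_width: 0.003
```

>>> servo_tool:
  angular:
    - [0,0,0]
    - [0,0,0]
  translation:
    - [0,0,0.001]
    - [0,0,0.001]
  jaw: [1,1]

```text
time: 2.7
eef_pos: [553.1, 55.9, 290.9]
orientation: [[-0.0, 1.0, 0.0], [1.0, 0.0, -0.0], [-0.0, 0.0, -1.0]]
ft_force: [-2.5, -2.4, 4.7]
gripper_width: 0.005
```

>>> servo_tool:
  angular:
    - [0,0,0]
    - [0,0,0]
  translation:
    - [0,0,0.001]
    - [0,0,0]
  jaw: [1,1]

```text
time: 2.9
eef_pos: [553.1, 55.9, 289.8]
orientation: [[-0.0, 1.0, -0.0], [1.0, 0.0, -0.0], [-0.0, -0.0, -1.0]]
ft_force: [-2.3, -1.6, 4.9]
gripper_width: 0.005
```

>>> servo_tool:
  angular:
    - [0,0,0]
    - [0,0,0]
  translation:
    - [0,0,0.001]
    - [0,0,0]
  jaw: [1,1]

```text
time: 3.1
eef_pos: [553.2, 55.9, 289.6]
orientation: [[-0.0, 1.0, -0.001], [1.0, 0.0, -0.001], [-0.001, -0.001, -1.0]]
ft_force: [-6.2, -2.1, 11.7]
gripper_width: 0.006
```

>>> servo_tool:
  angular:
    - [0,0,0]
    - [0,0,0]
  translation:
    - [0,0,0.001]
    - [0,0,0]
  jaw: [1,1]

```text
time: 3.3
eef_pos: [553.3, 55.8, 289.5]
orientation: [[-0.0, 1.0, -0.001], [1.0, 0.0, -0.001], [-0.001, -0.001, -1.0]]
ft_force: [-8.3, -0.9, 16.2]
gripper_width: 0.003
```

The pad sank about 5 mm at roughly 5 N. The force then rose sharply to 16 N, so the foot had met the bench and the case does rock. Now I'll lift off and go behind the heel.

>>> servo_tool:
  angular:
    - [0,0,0]
    - [0,0,0]
    - [0,0,0]
    - [0,0,0]
    - [0,0,0]
    - [0,0,0]
    - [0,0,0]
    - [0,0,0]
    - [0,0,0]
    - [0,0,0]
  translation:
    - [0,0,-0.004]
    - [0,0,-0.01]
    - [0,0,-0.03]
    - [-0.02,-0.005,-0.02]
    - [-0.045,-0.008,0]
    - [-0.045,-0.008,0]
    - [-0.045,-0.008,0]
    - [-0.045,-0.008,0]
    - [-0.046,-0.006,0]
    - [0,0,0]
  jaw: [1,1,1,0.72,0.72,0.72,0.72,0.72,0.72,0.72]

```text
time: 4.3
eef_pos: [509.4, -194.1, 352.0]
orientation: [[0.006, 1.0, 0.001], [1.0, -0.006, -0.001], [-0.001, 0.001, -1.0]]
ft_force: [0.9, 0.6, 0.2]
gripper_width: 0.278
```

Run:
```python
from h import *
c=calibration("wrist"); s=sensors.observe(); p,d=capture("wrist"); save("w1",p); np.save("w1_d.npy",d)
print(s["eef_pos"],s["gripper_width"],s["ft_force"],s["time"])
vv,uu=np.mgrid[0:400,0:640]
W=world("wrist",np.c_[uu.ravel(),vv.ravel()],d,c).reshape(400,640,3)
for r in finder.cut_out("wedge","wrist"): print(r["conf"],r["point"],W[int(r["point"][1]),int(r["point"][0])])
h=cv2.cvtColor(p,cv2.COLOR_RGB2HSV)
o=cv2.inRange(h,(4,150,50),(16,255,255))*((W[...,2]<45)).astype('uint8'); n,l,st,ce=cv2.connectedComponentsWithStats(o)
for i in range(1,n):
    if st[i,4]>300:
        P=W[l==i]; lo=P[P[:,2]<16][:,:2].astype('float32'); hi=P[P[:,2]>28][:,:2].astype('float32')
        print(st[i],ce[i].round(),"low",cv2.boxPoints(cv2.minAreaRect(lo)).round(1).tolist())
        if len(hi)>10: print(" heel top",len(hi),cv2.boxPoints(cv2.minAreaRect(hi)).round(1).tolist())
y=cv2.inRange(h,(24,150,80),(35,255,255)); n,l,st,ce=cv2.connectedComponentsWithStats(y)
if n>1: i=1+st[1:,4].argmax(); print("pad",onplane("wrist",ce[i],96,c).round(1),st[i])
```

```text
[ 509.37068536 -194.13579278  351.98647183] 0.2784947223270749 [0.85047945 0.64784145 0.20419735] 4.3
0.94 [130.8, 160.5] [ 323.97394773 -158.3258073    10.22905801]
0.61 [477.4, 176.0] [ 669.4917487  -176.69003077    9.50857179]
0.6 [333.7, 58.9] [524.59835838 -66.95967335  10.56998586]
[ 288    0   92  131 5563] [340.  61.] low [[482.29998779296875, -119.9000015258789], [544.0999755859375, -132.3000030517578], [567.4000244140625, -15.300000190734863], [505.6000061035156, -3.0]]
 heel top 1516 [[483.3999938964844, -118.69999694824219], [541.5999755859375, -131.60000610351562], [545.7999877929688, -112.5999984741211], [487.6000061035156, -99.69999694824219]]
[ 422  100  116  148 8547] [477. 175.] low [[607.9000244140625, -133.3000030517578], [684.0999755859375, -263.8999938964844], [747.7999877929688, -226.6999969482422], [671.7000122070312, -96.0999984741211]]
 heel top 1179 [[662.7999877929688, -227.3000030517578], [672.5999755859375, -245.6999969482422], [726.0, -217.10000610351562], [716.2000122070312, -198.8000030517578]]
[  57  108  156  109 8788] [132. 160.] low [[238.89999389648438, -155.10000610351562], [374.3999938964844, -224.39999389648438], [404.79998779296875, -165.0], [269.3999938964844, -95.69999694824219]]
 heel top 1407 [[260.6000061035156, -158.6999969482422], [279.3999938964844, -168.89999389648438], [308.20001220703125, -115.9000015258789], [289.3999938964844, -105.5999984741211]]
```

View pics/w1.png

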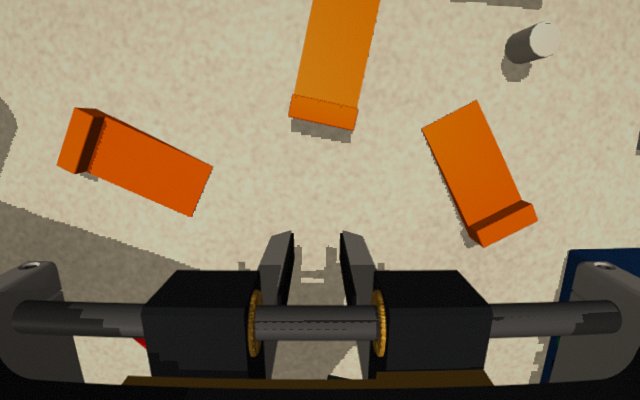

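The wrist view shows the target heel top at (323,110). Its back face middle is at world (512.5, -125), heading 0.218 rad. The look-alikes are at (132,160) and (477,175), clear of the path. I'll align and descend behind the heel.

>>> servo_tool:
  angular:
    - [0,0,0.11]
    - [0,0,0.11]
    - [0,0,0]
    - [0,0,0]
    - [0,0,0]
    - [0,0,0]
    - [0,0,0]
  translation:
    - [0,0,0.03]
    - [0,0,0.03]
    - [0.021,-0.006,0.02]
    - [0.021,-0.006,0.03]
    - [0,0,0.025]
    - [0,0,0.01]
    - [0,0,0]
  jaw: [0.72,0.72,0.72,0.72,0.72,0.72,0.72]

```text
time: 5.1
eef_pos: [507.2, -145.1, 205.4]
orientation: [[0.217, 0.976, -0.002], [0.976, -0.217, 0.002], [0.001, -0.003, -1.0]]
ft_force: [-0.7, -0.3, -0.2]
gripper_width: 0.274
```

>>> servo_tool:
  angular:
    - [0,0,0]
    - [0,0,0]
    - [0,0,0]
    - [0,0,0]
    - [0,0,0]
    - [0,0,0]
  translation:
    - [0.006,0,0]
    - [0.003,0,0]
    - [0.003,0,0]
    - [0.003,0,0]
    - [0.004,0,0]
    - [0.004,0,0]
  jaw: [0.72,0.72,0.72,0.72,0.72,0.72]

```text
time: 5.7
eef_pos: [512.7, -123.9, 207.1]
orientation: [[0.218, 0.976, 0.001], [0.976, -0.218, -0.001], [-0.0, 0.001, -1.0]]
ft_force: [-1.0, -1.2, 1.9]
gripper_width: 0.279
```

>>> servo_tool:
  angular:
    - [0,0,0]
    - [0,0,0]
    - [0,0,0]
    - [0,0,0]
    - [0,0,0]
    - [0,0,0]
  translation:
    - [0.004,0,0]
    - [0.004,0,0]
    - [0.004,0,0]
    - [0.004,0,0]
    - [0.004,0,0]
    - [0.004,0,0]
  jaw: [0.72,0.72,0.72,0.72,0.72,0.72]

```text
time: 6.3
eef_pos: [517.7, -100.2, 206.6]
orientation: [[0.218, 0.976, -0.0], [0.976, -0.218, 0.0], [0.0, -0.0, -1.0]]
ft_force: [-0.3, -1.7, 0.6]
gripper_width: 0.282
```

>>> servo_tool:
  angular:
    - [0,0,-0.03]
    - [0,0,-0.03]
    - [0,0,-0.03]
    - [0,0,-0.03]
    - [0,0,-0.03]
    - [0,0,0]
  translation:
    - [0.004,0.002,0]
    - [0.004,0.002,0]
    - [0.004,0.002,0]
    - [0.004,0.002,0]
    - [0.004,0.002,0]
    - [0.0,0.0,0]
  jaw: [0.72,0.72,0.72,0.72,0.72,0.72]

```text
time: 6.9
eef_pos: [531.0, -81.8, 206.6]
orientation: [[0.068, 0.998, -0.0], [0.998, -0.068, 0.0], [0.0, -0.0, -1.0]]
ft_force: [-0.1, -0.5, -0.2]
gripper_width: 0.279
```

Run:
```python
from h import *
s=sensors.observe(); c=calibration("wrist"); p,d=capture("wrist"); save("w2",p)
ps,ds=capture("side"); save("s2",ps)
print(s["eef_pos"],s["ft_force"])
vv,uu=np.mgrid[0:400,0:640]
W=world("wrist",np.c_[uu.ravel(),vv.ravel()],d,c).reshape(400,640,3)
h=cv2.cvtColor(p,cv2.COLOR_RGB2HSV)
o=cv2.inRange(h,(4,150,50),(16,255,255))*((W[...,2]<45)).astype('uint8'); n,l,st,ce=cv2.connectedComponentsWithStats(o)
for i in range(1,n):
    if st[i,4]>300:
        P=W[l==i]; hi=P[P[:,2]>26][:,:2].astype('float32'); lo=P[P[:,2]<16][:,:2].astype('float32')
        print(st[i],ce[i].round(),"low",len(lo) and cv2.boxPoints(cv2.minAreaRect(lo)).round(1).tolist())
        if len(hi)>10: print(" heel top",len(hi),cv2.boxPoints(cv2.minAreaRect(hi)).round(1).tolist())
a=p; b=cv2.resize(ps[130:290,200:440],(640,427)); save("w2b",np.vstack([a[:240],b])[:, :])
```

```text
[530.95134122 -81.82842762 206.55754959] [-0.12010392 -0.53305342 -0.17116395]
[  258     0   121   245 26167] [316. 131.] low [[501.5, -49.400001525878906], [563.9000244140625, -53.79999923706055], [571.0999755859375, 47.79999923706055], [508.6000061035156, 52.20000076293945]]
 heel top 4873 [[501.79998779296875, -69.0999984741211], [561.4000244140625, -73.0], [568.4000244140625, 32.900001525878906], [508.79998779296875, 36.900001525878906]]
[ 478  260   79   44 2046] [520. 287.] low [[629.2000122070312, -120.0], [644.2999877929688, -149.1999969482422], [682.2000122070312, -129.60000610351562], [667.0, -100.4000015258789]]
[ 484  336   77   50 3154] [521. 359.] low [[633.7999877929688, -197.1999969482422], [683.5, -198.8000030517578], [685.0, -154.3000030517578], [635.2000122070312, -152.6999969482422]]
[  75  342   69   43 1579] [104. 367.] low [[348.29998779296875, -165.6999969482422], [393.0, -188.60000610351562], [405.1000061035156, -165.0], [360.3999938964844, -142.0]]
```

View pics/w2b.png

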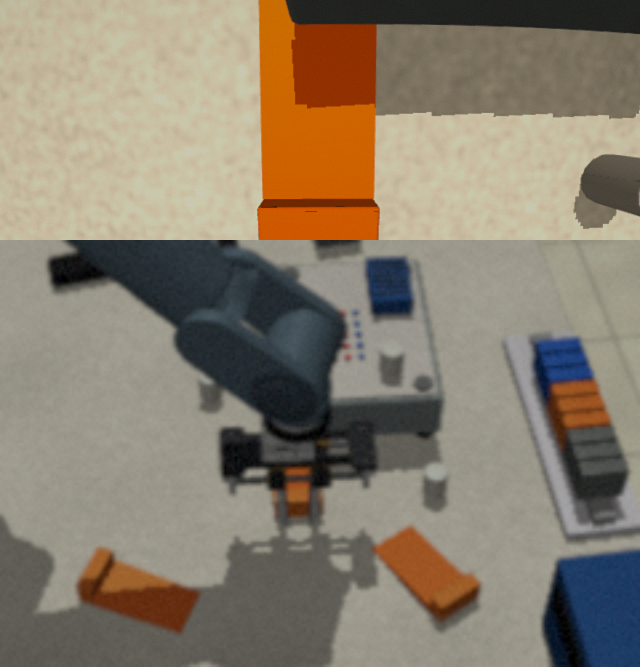

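The wedge is now square to the case: heading 0.066, centre line about 6 mm left of the foot's middle, and the nose already under the foot. Next comes slow pushing with force checks.

>>> servo_tool:
  angular:
    - [0,0,0]
    - [0,0,0]
    - [0,0,0]
    - [0,0,0]
    - [0,0,0]
  translation:
    - [0.002,0,0]
    - [0.002,0,0]
    - [0.002,0,0]
    - [0.002,0,0]
    - [0.002,0,0]
  jaw: [0.72,0.72,0.72,0.72,0.72]

```text
time: 7.5
eef_pos: [531.4, -72.3, 206.6]
orientation: [[0.07, 0.998, -0.0], [0.998, -0.07, 0.0], [0.0, -0.0, -1.0]]
ft_force: [-0.1, -0.0, -0.3]
gripper_width: 0.278
```

>>> servo_tool:
  angular:
    - [0,0,0]
    - [0,0,0]
  translation:
    - [0.002,0,0]
    - [0.002,0,0]
  jaw: [0.72,0.72]

```text
time: 7.7
eef_pos: [531.8, -68.2, 206.7]
orientation: [[0.07, 0.998, -0.0], [0.998, -0.07, -0.0], [-0.0, -0.0, -1.0]]
ft_force: [0.0, -0.6, -1.2]
gripper_width: 0.28
```

>>> servo_tool:
  angular:
    - [0,0,0]
    - [0,0,0]
  translation:
    - [0.002,0,0]
    - [0.001,0,0]
  jaw: [0.72,0.72]

```text
time: 7.9
eef_pos: [532.0, -65.2, 206.6]
orientation: [[0.07, 0.998, -0.0], [0.998, -0.07, 0.0], [0.0, -0.0, -1.0]]
ft_force: [0.3, -0.9, 0.2]
gripper_width: 0.279
```

>>> servo_tool:
  angular:
    - [0,0,0]
    - [0,0,0]
  translation:
    - [0.001,0,0]
    - [0.001,0,0]
  jaw: [0.72,0.72]

```text
time: 8.1
eef_pos: [532.1, -63.4, 206.7]
orientation: [[0.07, 0.998, 0.0], [0.998, -0.07, -0.0], [-0.0, 0.0, -1.0]]
ft_force: [-0.2, 0.1, -0.9]
gripper_width: 0.282
```

>>> servo_tool:
  angular:
    - [0,0,0]
    - [0,0,0]
  translation:
    - [0.001,0,0]
    - [0.001,0,0]
  jaw: [0.72,0.72]

```text
time: 8.3
eef_pos: [532.3, -61.4, 206.7]
orientation: [[0.07, 0.998, -0.0], [0.998, -0.07, -0.0], [-0.0, -0.0, -1.0]]
ft_force: [0.1, -0.6, 0.3]
gripper_width: 0.285
```

>>> servo_tool:
  angular:
    - [0,0,0]
    - [0,0,0]
  translation:
    - [0.001,0,0]
    - [0.001,0,0]
  jaw: [0.72,0.72]

```text
time: 8.5
eef_pos: [532.4, -59.4, 206.7]
orientation: [[0.07, 0.998, 0.0], [0.998, -0.07, -0.0], [-0.0, 0.0, -1.0]]
ft_force: [0.4, -1.2, 0.3]
gripper_width: 0.283
```

>>> servo_tool:
  angular:
    - [0,0,0]
    - [0,0,0]
  translation:
    - [0.001,0,0]
    - [0.001,0,0]
  jaw: [0.72,0.72]

```text
time: 8.7
eef_pos: [532.5, -57.4, 206.7]
orientation: [[0.07, 0.998, 0.0], [0.998, -0.07, -0.0], [-0.0, 0.0, -1.0]]
ft_force: [-0.2, 0.4, -1.0]
gripper_width: 0.28
```

>>> servo_tool:
  angular:
    - [0,0,0]
    - [0,0,0]
  translation:
    - [0.001,0,0]
    - [0.001,0,0]
  jaw: [0.72,0.72]

```text
time: 8.9
eef_pos: [532.7, -55.5, 206.7]
orientation: [[0.07, 0.998, 0.0], [0.998, -0.07, -0.0], [-0.0, 0.0, -1.0]]
ft_force: [-0.3, -2.2, -1.0]
gripper_width: 0.28
```

>>> servo_tool:
  angular:
    - [0,0,0]
    - [0,0,0]
  translation:
    - [0.001,0,0]
    - [0.001,0,0]
  jaw: [0.72,0.72]

```text
time: 9.1
eef_pos: [532.8, -53.6, 206.7]
orientation: [[0.07, 0.998, 0.0], [0.998, -0.07, -0.001], [-0.001, 0.0, -1.0]]
ft_force: [0.1, -3.1, -2.2]
gripper_width: 0.281
```

>>> servo_tool:
  angular:
    - [0,0,0]
    - [0,0,0]
    - [0,0,0]
  translation:
    - [0.001,0,0]
    - [0,0,0]
    - [0,0,0]
  jaw: [0.72,0.72,0.72]

```text
time: 9.4
eef_pos: [532.9, -52.6, 206.7]
orientation: [[0.07, 0.998, 0.0], [0.998, -0.07, -0.0], [-0.0, 0.0, -1.0]]
ft_force: [-0.6, -5.0, -0.6]
gripper_width: 0.284
```

Push force rose from about 1 N to 5 N, so the ramp bears on the foot. I'll back off, rise and check the pad and case.

>>> servo_tool:
  angular:
    - [0,0,0]
    - [0,0,0]
    - [0,0,0]
    - [0,0,0]
    - [0,0,0]
    - [0,0,0]
    - [0,0,0]
  translation:
    - [-0.005,0,0]
    - [-0.02,0,0]
    - [-0.01,0,-0.02]
    - [0,0,-0.04]
    - [0,0,-0.04]
    - [0,0,-0.04]
    - [0,0,0]
  jaw: [0.72,0.72,0.72,1,1,1,1]

```text
time: 10.1
eef_pos: [532.1, -87.8, 353.3]
orientation: [[0.07, 0.997, 0.011], [0.998, -0.07, -0.003], [-0.002, 0.012, -1.0]]
ft_force: [0.4, -0.2, 0.4]
gripper_width: 0.008
```

Run:
```python
from h import *
s=sensors.observe(); c=calibration("wrist"); p,d=capture("wrist"); save("w3",p)
print(s["eef_pos"],s["ft_force"])
vv,uu=np.mgrid[0:400,0:640]
W=world("wrist",np.c_[uu.ravel(),vv.ravel()],d,c).reshape(400,640,3)
h=cv2.cvtColor(p,cv2.COLOR_RGB2HSV)
y=cv2.inRange(h,(24,150,80),(35,255,255)); n,l,st,ce=cv2.connectedComponentsWithStats(y)
i=1+st[1:,4].argmax(); print("pad",onplane("wrist",ce[i],96,c).round(1),st[i],"z",np.median(W[l==i][:,2]))
o=cv2.inRange(h,(4,150,50),(16,255,255))*((W[...,2]<45)).astype('uint8'); n,l,st,ce=cv2.connectedComponentsWithStats(o)
for i in range(1,n):
    if st[i,4]>300:
        P=W[l==i]; print(st[i],cv2.boxPoints(cv2.minAreaRect(P[:,:2].astype('float32'))).round(1).tolist())
T=W[(abs(W[...,2]-92)<5)&(W[...,0]>520)&(W[...,0]<760)&(W[...,1]>10)]
A=np.c_[T[:,:2]-[650,100],np.ones(len(T))]; k=np.linalg.lstsq(A,T[:,2],rcond=None)[0]; print("top plane slopes",k)
for x in (560,600,640,680): 
    q=T[abs(T[:,0]-x)<4]; print(x,q[:,1].min() if len(q) else None)
```

```text
[532.0752893  -87.80648609 353.34449573] [ 0.35682151 -0.15386352  0.44997628]
pad [[552.5  49.   96. ]] [ 297    0   66   41 2191] z 95.34609927444406
[ 279    5   66  145 5370] [[503.79998779296875, -40.400001525878906], [563.4000244140625, -44.29999923706055], [571.9000244140625, 85.5], [512.2000122070312, 89.30000305175781]]
[ 393  197  111  108 6119] [[607.4000244140625, -133.39999389648438], [684.2999877929688, -261.8999938964844], [740.5, -228.1999969482422], [663.5999755859375, -99.69999694824219]]
[  60  226  143   78 6845] [[240.5, -179.1999969482422], [363.3999938964844, -244.0], [404.70001220703125, -165.6999969482422], [281.79998779296875, -100.80000305175781]]
top plane slopes [-6.07709291e-04  1.25051548e-01  9.91139087e+01]
560 30.277574615349096
600 27.402786009048548
640 25.366273371873632
680 22.959938021280344
```

View pics/w3.png

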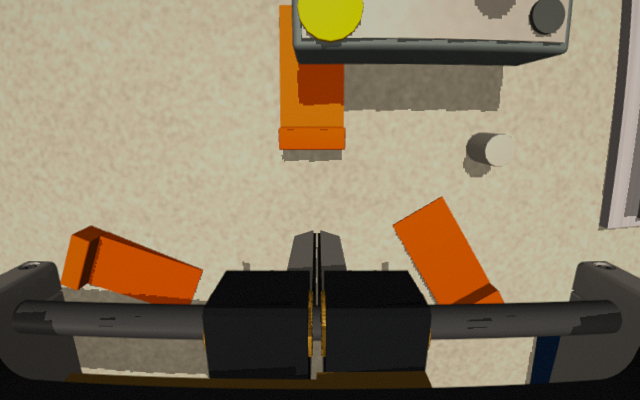

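The wrist view shows the wedge heel at (312,137) and its ramp under the corner below the yellow pad (330,10). The case edge is within 1 mm of where it was. Now for the proof press.

>>> servo_tool:
  angular:
    - [0,0,0]
    - [0,0,0]
    - [0,0,0]
    - [0,0,0]
    - [0,0,0]
    - [0,0,0]
    - [0,0,0]
  translation:
    - [0.04,0.003,0]
    - [0.04,0.003,0]
    - [0.04,0.003,0]
    - [0.025,0.002,0.02]
    - [0,0,0.02]
    - [0,0,0.007]
    - [0,0,0]
  jaw: [1,1,1,1,1,1,1]

```text
time: 10.85
eef_pos: [550.7, 56.5, 297.3]
orientation: [[0.07, 0.998, -0.005], [0.998, -0.07, 0.001], [0.001, -0.005, -1.0]]
ft_force: [-0.1, -0.8, 0.2]
gripper_width: 0.007
```

>>> servo_tool:
  angular:
    - [0,0,0]
    - [0,0,0]
    - [0,0,0]
    - [0,0,0]
  translation:
    - [0,0.002,0]
    - [0,0,0.002]
    - [0,0,0.001]
    - [0,0,0.001]
  jaw: [1,1,1,1]

```text
time: 11.25
eef_pos: [553.7, 56.1, 296.1]
orientation: [[0.07, 0.998, 0.001], [0.998, -0.07, -0.0], [0.0, 0.001, -1.0]]
ft_force: [-0.1, 0.6, -0.4]
gripper_width: 0.004
```

>>> servo_tool:
  angular:
    - [0,0,0]
    - [0,0,0]
  translation:
    - [0,0,0.001]
    - [0,0,0]
  jaw: [1,1]

```text
time: 11.45
eef_pos: [553.7, 56.2, 295.2]
orientation: [[0.07, 0.998, 0.0], [0.998, -0.07, -0.0], [-0.0, 0.0, -1.0]]
ft_force: [-1.0, -0.3, 3.3]
gripper_width: 0.008
```

Contact is at 295.2. I'll load the pad and watch for sinking.

>>> servo_tool:
  angular:
    - [0,0,0]
    - [0,0,0]
    - [0,0,0]
  translation:
    - [0,0,0.001]
    - [0,0,0]
    - [0,0,0]
  jaw: [1,1,1]

```text
time: 11.75
eef_pos: [553.8, 56.3, 295.1]
orientation: [[0.07, 0.998, 0.0], [0.998, -0.07, -0.001], [-0.001, 0.0, -1.0]]
ft_force: [-4.4, -0.6, 8.9]
gripper_width: 0.009
```

>>> servo_tool:
  angular:
    - [0,0,0]
    - [0,0,0]
    - [0,0,0]
    - [0,0,0]
    - [0,0,0]
  translation:
    - [0,0,0]
    - [0,0,0]
    - [0,0,0]
    - [0,0,0]
    - [0,0,0]
  jaw: [1,1,1,1,1]

```text
time: 12.25
eef_pos: [553.8, 56.3, 295.0]
orientation: [[0.07, 0.998, 0.0], [0.998, -0.07, -0.001], [-0.001, 0.0, -1.0]]
ft_force: [-4.4, -1.5, 8.8]
gripper_width: 0.003
```

Run:
```python
from h import *
p,d=capture("scene"); q,_=capture("side")
save("fin",np.hstack([cv2.resize(p[130:290,200:440],(400,267)),cv2.resize(q[110:290,200:440],(400,267))]))
s=sensors.observe(); print(s["eef_pos"],s["ft_force"],s["time"])
```

```text
[553.76916291  56.2842169  295.029424  ] [-4.46448749 -1.33770736  8.15814125] 12.35
```

View pics/fin.png

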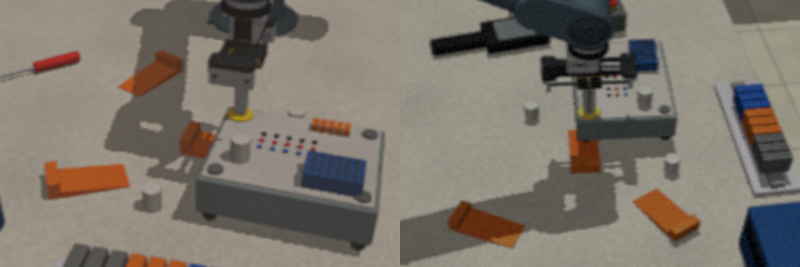

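The fingertips press the yellow pad (240,113 in the left half), the wedge is in under that corner (195,140), and all the cylinders stand. Handing in.

```bash
python3 -c "
from h import *
print(finish_job())"
```

```text
the job is handed in; nothing more can be done
None
```

The wedge is in under the short foot, the case no longer rocks, and I handed the job in at about 12.4 s with the fingertips still pressing the yellow pad at about 8–9 N.

- **First press:** the pad sank about 5 mm at roughly 5 N. The force then climbed to 16 N as the short foot met the bench, a bit over the 6–12 N range for a firm press.
- **Wedge:** I took the one farthest to the robot's left. I turned it square to the case while pushing its heel, and stopped when the push force rose from about 1 N to 5 N, a little past the 3 N or so that shows the ramp bearing on the foot.
- **Final press:** the pad sank only about 0.2 mm under 8–9 N. Contact was at about the same height as at the start.
- **Leave-alone items:** after the push, the case's right edge was within 1 mm of where it started. In the last pictures the three cylinders were standing, and the two look-alike wedges had not moved visibly.

**Not perfect:**
- The wedge's centre line is about 6 mm to one side of the foot's middle, well within its 60 mm width.
- The final press carries about 4 N of sideways force on the fingertips.
- I checked that the case was level only by the pad height. A plane fit of the case top gave an implausible slope, which I took to be stray points in the data.

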